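Wring the whetstone onto its lapping plate

TASK

Free the whetstone that is clamped in the sloping sharpening stand by pulling the stand's sliding jaw up the slope, and lift the stone out. Then wring it onto the steel lapping plate to put it away: do not set it straight down in place, but lay it flat and in line so that it overlaps only about half of the plate, at the end away from the wooden stop, then slide it along, faces touching, until it meets the stop and sits flush with the plate all round. Let go of it there and leave everything else on the worktop where it stands.

Things in the scene. Friction and masses are not known exactly. Their poses are not given: they have to be found in the camera images.
- stand: Sharpening stand, fixed: a black foot 200 x 80 mm carrying an aluminium bed 36 mm wide that slopes up at 30 degrees. Origin on the worktop near the foot's centre; x level and uphill, y across, z up. The bed is narrower than the stone, so fingers may go down past both long sides of the stone. A dark steel lip 17 mm high at the bed's lower end keeps the stone from sliding down.
- stand_bed (a point): Point on the bed's surface under the middle of the clamped stone, about 62 mm above the worktop. Axes are the stand's, level: +x horizontal and uphill, z up; the bed rises along (cos 30, 0, sin 30) and its normal is (-sin 30, 0, cos 30).
- jaw (a joint): The dark steel jaw over the upper end of the stone, sliding along the bed: 0 = closed on the stone (it starts at 0 to 4 mm), grows as the jaw moves up the slope, end stop at 0.035 m. Its overhang hooks about 9 mm over the stone's top at 0; from 0.015 the stone is free. It moves against about 3 N of friction and stays where it is left.
- jaw_grip (a point): Point to grip on the jaw: inside the black upright thumb tab, 16 mm wide across the slope, 20 mm along it, standing 34 mm out of the jaw along the bed normal. This point is 15 mm below the tab's top, 53 mm above the bed and 19 mm above the jaw's steel. Axes: x up the slope, y across, z along the bed normal.
- stone: Whetstone, a plain grey block 120 x 46 x 26 mm, 0.32 kg, loose. Origin at the centre of its underside; x along its length (up the slope at the start), y across its 46 mm width, z its thickness, away from the bed.
- stone_center (a point): Centre of the whetstone (13 mm above its underside), axes as stone.
- plate: Steel lapping plate with a dotted top, 120 x 46 mm like the stone, on a fixed light wooden base 160 x 62 mm with an upright wooden stop (46 mm wide) across one end. Origin on the worktop under the plate's centre; x along its length towards the stop, y across, z up. The steel sides are exposed for 24 mm below the top face.
- plate_face (a point): Centre of the plate's top face, 40 mm above the worktop; axes as plate. The stop's face is 61 mm from here along +x and rises 14 mm above the plate's face, so that the stone touching it is 1 mm from exact cover.
- strop: Not to be used: fixed long narrow wooden strop block, 165 x 34 x 34 mm with a cork top and no stop. Origin under its centre, x along its length. It and the plate may stand on either side of the stand.
- mug: Bystander: grey mug, 70 mm across, 90 mm tall, handle along its y. Origin under it, between body and handle.
- salt: Bystander: salt shaker, 44 mm across, 90 mm tall, origin at the centre of its underside.
- pepper: Bystander: pepper shaker, 44 mm across, 90 mm tall, origin at the centre of its underside.
- sugar_bowl: Bystander: white lidded sugar bowl, 67 mm across, 74 mm tall, origin at the centre of its underside.
- creamer: Bystander: small cream portion cup, 48 x 39 x 19 mm, origin at its underside.
There are look-alikes about, which are no part of the job. What is shaped like the plate but orange or turquoise is not meant.

How it is judged:
By the outcome, as a careful person would: the job done as asked, in the order asked, and still so for the second after the job is handed in, with the robot touching nothing.
It also fails if it takes over 45 s, if anything falls off the work surface, if the arm or the gripper's body presses on something with over 40 N, if the wrist force passes 120 N, or if a joint passes its speed limit or range.

ROBOT

A 6-joint arm with a two-finger parallel gripper is mounted at the origin on a cart in front of the work surface, level with it; the furniture and walls round the work are solid. World frame = base frame: x ahead of the robot, y to its left, z up, the work surface at z = 0. Lengths are in mm, angles in rad, forces in N, time in s.
With the tool pointing down it reaches from about 350 to 775 mm from the base axis. Payload 7.3 kg.
Tool frame: the origin (TCP) lies between the finger pads; the fingertips stand 25 mm ahead of it and the grasp point (between the pads) lies 6 mm ahead of it; z points along the fingers, y is the line along which they close (so a half turn about z gives the same grasp; the last joint's range is limited). The gripper opens to 92 mm and grips with 3 to 60 N. Pads are 19 mm wide; open, the fingers measure 130 mm over their backs; the gripper's body (75 mm by 190 mm) begins 47 mm behind the grasp point.
Start: joints at [-1.392, 0.342, 1.524, -0, 1.275, -0.146], TCP at [167.56, -497.56, 251.741] pointing down, gripper open.
Joint ranges: [-2.53, 2.53], [-0.77, 2.02], [0.04, 2.7], [-1, 4.14], [0.28, 2.66], [-3.11, 3.11]. Speed limits (rad/s): [2.57, 2.57, 3.14, 3.14, 3.14, 3.14].

INTERFACE

Orientations are given as [roll, pitch, yaw] about the fixed x, y, z axes, in that order (R = Rz(yaw) Ry(pitch) Rx(roll)).
In Python, from plant import bot gives the robot as it stands.
- The arm moves only by the tool play_rows, never from a script. Its argument "commands" is a list of rows, each an object of numbers: "x", "y", "z": the shift along the tool's x, y, z in m; "twist": the turn about the tool's z in degrees. In form: [{"x": .., "y": .., "z": .., "twist": ..}, ...]. A call has exactly 8 rows; each row is the pose to reach, as a shift and turn from the pose commanded when the call began, along the tool's axes at that moment; what a row does not reach only later rows make up. A row lasts 1/10 s, in which the tool goes at most 50 mm and 8.59 degrees, less where a joint would pass 70% of its speed; a pose out of reach is approached as far as the arm can. A call with a gripper value outside its range is refused whole. "jaw" is the closure, from 0 (fully open) to 1 (shut), set as the call begins (left out, the last holds). The fingers move at their own pace and stop on an object; the grip force is fixed at half the most. Time passes only in rows, so rows that repeat a pose let the fingers close, or fill a call up. It gives the time, the measured TCP pose, the force, the opening and the grip force at its end, in the units of the state.
- bot.get_obs(): the state, without advancing time (a new reading comes with each control period).
- bot.capture(name): name is "side" or "top"; returns a dict with "pixels" (420x560x3 uint8, red, green, blue), "fx", "fy", "cx", "cy" (pixels), "eye" and "rotation" of the camera in the world. Camera axes: x right, y down, z forward; pixel columns grow to the right and rows downward; lengths in mm; the calibration is good to about 2 mm. A picture is of the moment at which its call begins. There is no depth.
- bot.close_job(): hands the job in; it is judged then, once.
The state is a dict: "time": time; "joint_positions": joint angles; "dq": joint speeds; "tau": joint torques, N m; "tool_pos": TCP position; "tcp_rot": TCP orientation; "contact_force": force on the tool from outside, world axes, zero at the start; "moment": the same for the moment, N m; "grip_width": finger opening in mm; "finger_force": force on a finger pad.
Only numpy, scipy, OpenCV 4.12 (cv2) and the standard library are available. Lean on these libraries where they do the work, as an engineer would, in place of code of your own. Each camera call takes 0.05 s, during which the arm holds its last target. There are 200 camera calls.

## Working session

There is one attempt and no reset: what is moved stays moved. The work goes in short steps, Python scripts to look and compute and a tool call to move; the robot and the scene stay as the last step left them, time stands still between calls to the robot, and variables do not carry over. Pictures are saved under pics/ and viewed, at most 10 in all, crops included, and the job is handed in when it is done.

Besides the shell and the picture viewer there is one more tool, called as name(argument=value, ...) on one line, values as JSON. play_rows: Moves the arm, as the interface text tells. Its arguments: {"type":"object","properties":{"commands":{"type":"array"},"jaw":{"type":"number"}},"required":["commands"]}

```bash
ls; mkdir -p pics; python3 - <<'E'
from plant import bot
import cv2,numpy as np
o=bot.get_obs()
print({k:np.round(v,3).tolist() for k,v in o.items()})
for n in("side","top"):
    c=bot.capture(n); cv2.imwrite(f"pics/{n}0.png",c["pixels"][:,:,::-1])
    print(n,c["fx"],c["fy"],c["cx"],c["cy"],np.round(c["eye"],1),np.round(c["rotation"],4).tolist())
E
```

```text
pics
{'time': 0.0, 'joint_positions': [-1.392, 0.343, 1.525, 0.0, 1.275, -0.146], 'dq': [-0.0, 0.0, 0.002, -0.0, -0.0, 0.001], 'tau': [0.001, -43.124, -24.422, 0.072, 0.056, -0.0], 'tool_pos': [167.493, -497.186, 251.046], 'tcp_rot': [-3.14, -0.0, 0.325], 'contact_force': [-0.387, -0.134, 0.377], 'moment': [-0.038, 0.017, -0.049], 'finger_force': 0.0, 'grip_width': 92.086}
side 510.239719699588 510.239719699588 277.2759383864272 210.53639768728422 [1296.4 -385.7 1208.8] [-2.5098, 0.0146, 1.1132]
top 540.2842394611737 540.2842394611737 272.52187591326594 207.07117190356752 [-163.6 -292.2 1748.8] [-2.7136, 0.0002, -1.2383]
```

View images.

View pics/side0.png

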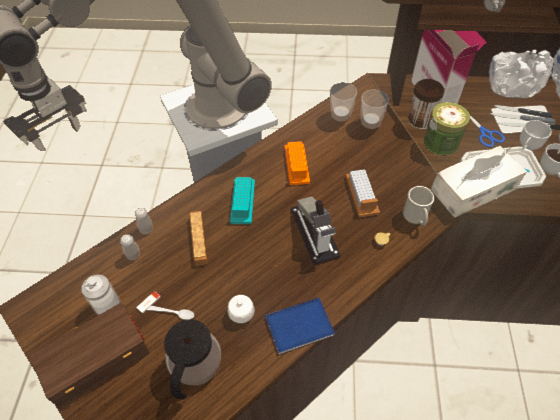

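View pics/top0.png

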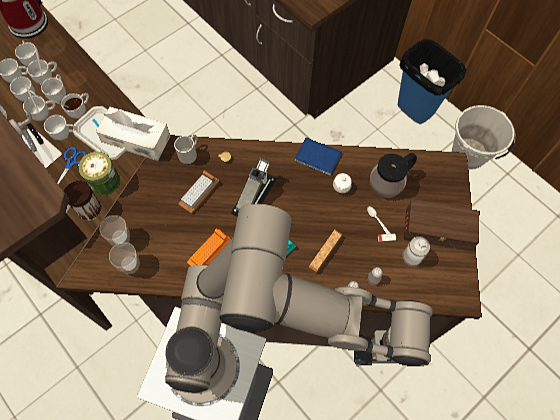

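Side view: the stand is at about (316,228), with its black thumb tab near (319,208). Things that could be taken for the plate are the dotted steel one (363,190), the orange one (297,163), the turquoise one (242,200) and the cork strop (198,237). In the top view the steel one is at (198,190) and the stand at (258,185). I choose the dotted steel plate on its light wooden base and will check it in a close crop.

```bash
python3 - <<'E'
import cv2,numpy as np
s=cv2.imread("pics/side0.png")[155:275,280:390]; t=cv2.imread("pics/top0.png")[145:225,170:285]
a=cv2.resize(s,None,fx=5,fy=5,interpolation=cv2.INTER_CUBIC)
b=cv2.resize(t,None,fx=6.5,fy=6.5,interpolation=cv2.INTER_CUBIC)
for im,f,u0,v0 in((a,5,280,155),(b,6.5,170,145)):
    for u in range(u0,u0+130,10): cv2.putText(im,str(u),(int((u-u0)*f),10),0,.35,(0,255,255),1); cv2.line(im,(int((u-u0+.5)*f),12),(int((u-u0+.5)*f),18),(0,255,255),1)
    for v in range(v0,v0+130,10): cv2.putText(im,str(v),(0,int((v-v0+.5)*f)),0,.35,(0,255,255),1)
cv2.imwrite("pics/sc.png",a);cv2.imwrite("pics/tc.png",b)
E
```

```text
(no output)
```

View pics/sc.png

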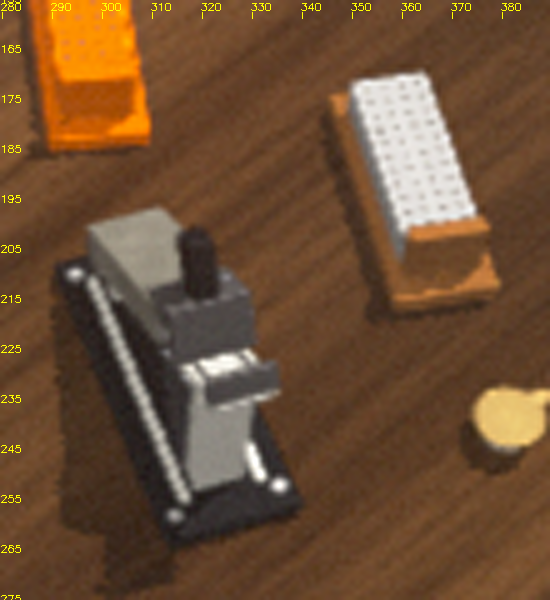

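View pics/tc.png

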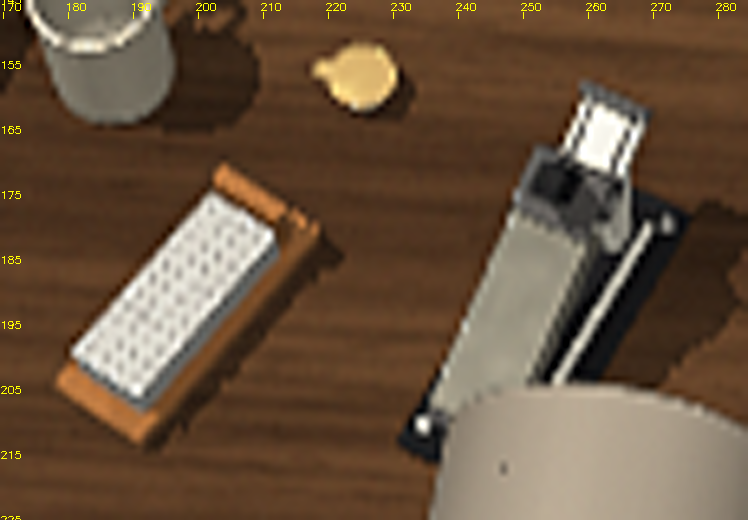

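The crops show the dotted steel plate on a wooden base, with its stop at the end near side (370,203) / top (209,175). The grey stone slopes under the dark jaw, whose black tab top is at side (318.5,201) / top (254.6,173). Next I measure these.

```bash
cat > h.py <<'E'
import cv2,numpy as np
from scipy.spatial.transform import Rotation as Ro
CAL={"side":(510.24,277.276,210.536,np.array([1296.4,-385.7,1208.8]),Ro.from_euler('xyz',[-2.5098,.0146,1.1132]).as_matrix()),
"top":(540.284,272.522,207.071,np.array([-163.6,-292.2,1748.8]),Ro.from_euler('xyz',[-2.7136,.0002,-1.2383]).as_matrix())}
def ray(n,p):
    f,cx,cy,e,R=CAL[n]; p=np.atleast_2d(p).astype(float)
    d=np.c_[(p[:,0]-cx)/f,(p[:,1]-cy)/f,np.ones(len(p))]@R.T
    return e,d/np.linalg.norm(d,axis=1)[:,None]
def onz(n,p,z):
    e,d=ray(n,p); return (e+d*((z-e[2])/d[:,2])[:,None])[:,:2]
def tri(ps,pt):
    (a,u),(b,v)=ray("side",ps),ray("top",pt); u,v=u[0],v[0]
    t=np.linalg.lstsq(np.c_[u,-v],b-a,rcond=None)[0]
    P,Q=a+t[0]*u,b+t[1]*v; return np.round((P+Q)/2,1),round(np.linalg.norm(P-Q),1)
def proj(n,P):
    f,cx,cy,e,R=CAL[n]; q=(np.atleast_2d(P)-e)@R; return np.c_[q[:,0]/q[:,2]*f+cx,q[:,1]/q[:,2]*f+cy]
E
python3 - <<'E'
from h import *
S={"tab":(318.5,201.5),"plate_near_a":(350.0,171.3),"plate_near_b":(365.3,169.2),"jawTR":(329.6,211),"cre":(381.5,238)}
T={"tab":(254.6,172.8),"plate_near_a":(181,199.),"plate_near_b":(191.3,206.3),"jawTR":(251,167.5),"cre":(225,156)}
for k in S: print(k,tri(S[k],T[k]),tri(S[k],T["plate_near_b"]) if k=="plate_near_a" else "")
print("b,a",tri(S["plate_near_b"],T["plate_near_a"]))
# plate mask
for n,box in(("side",(340,160,395,225)),("top",(172,165,222,215))):
    im=cv2.imread(f"pics/{n}0.png"); x0,y0,x1,y1=box
    c=im[y0:y1,x0:x1].astype(int); mx=c.max(2); mn=c.min(2)
    m=((mn>115)&(mx-mn<40)).astype(np.uint8); 
    m=cv2.morphologyEx(m,cv2.MORPH_CLOSE,np.ones((3,3),np.uint8))
    cs=max(cv2.findContours(m,0,1)[0],key=cv2.contourArea)[:,0]+[x0,y0]
    w=onz(n,cs,40).astype(np.float32); r=cv2.minAreaRect(w); print(n,r, cv2.boxPoints(r).round().tolist())
# foot corners on z~0
print("foot side z0", onz("side",[(290.3,207.5),(312.7,264),(339.5,255)],5).round(1).tolist())
print("foot top z5", onz("top",[(275.7,178.5),(231,211.7)],5).round(1).tolist())
E
```

```text
tab (array([622.1,  45. , 158.4]), np.float64(5.4)) 
plate_near_a (array([490.4, 254.6,  44.3]), np.float64(37.5)) (array([486.3, 235. ,  35.8]), np.float64(6.0))
plate_near_b (array([496.5, 259. ,  30.2]), np.float64(50.1)) 
jawTR (array([647.8,  66.6, 136. ]), np.float64(2.3)) 
cre (array([721.5, 199.6,  17.2]), np.float64(1.5)) 
b,a (array([500.4, 279.9,  36.4]), np.float64(6.2))
side ((548.8773803710938, 240.84048461914062), (48.5363883972168, 115.54037475585938), 73.4249038696289) [[487.0, 234.0], [597.0, 201.0], [611.0, 248.0], [500.0, 281.0]]
top ((549.5841064453125, 238.4932098388672), (47.075504302978516, 121.99884033203125), 73.43885040283203) [[484.0, 233.0], [601.0, 199.0], [615.0, 244.0], [498.0, 278.0]]
foot side z0 [[505.5, 26.8], [702.8, -5.8], [710.8, 73.4]]
foot top z5 [[699.9, -5.9], [523.4, 100.6]]
```

```bash
python3 - <<'E'
from h import *
print("stone low +y corner",tri((310.8,195.8),(235.8,206.5)))
im=cv2.imread("pics/top0.png")
print("hsv stone top",cv2.cvtColor(im,cv2.COLOR_BGR2HSV)[193,247],"side",cv2.cvtColor(cv2.imread("pics/side0.png"),cv2.COLOR_BGR2HSV)[205,305])
A=np.array([591,50,62.])
for yaw in(-7,-9,-11):
  R=Ro.from_euler('z',yaw,degrees=True).as_matrix(); ux=R@[np.cos(np.pi/6),0,.5]; uy=R@[0,1,0]; n=np.cross(ux,uy)
  for cam,pts in(("top",[(235.8,206.5),(249,177.2),(252,204),(259.5,182.2)]),("side",[(297.1,200.5),(312.7,216),(310.8,195.8)])):
    e,d=ray(cam,pts); P=e+d*(((A+26*n-e)@n)/(d@n))[:,None]
    print(yaw,cam,np.c_[(P-A)@ux,(P-A)@uy].round(1).tolist(),P[:,2].round(0).tolist())
E
```

```text
stone low +y corner (array([527.6,  80.9,  54.7]), np.float64(0.3))
hsv stone top [ 24  40 154] side [ 20  39 158]
-7 top [[-61.6, 23.1], [49.7, 18.8], [-30.6, -26.6], [48.5, -22.0]] [54.0, 109.0, 69.0, 109.0]
-7 side [[-58.8, -19.8], [62.2, -16.3], [-63.8, 23.7]] [55.0, 116.0, 53.0]
-9 top [[-62.4, 20.9], [49.1, 19.9], [-29.7, -28.0], [49.2, -21.0]] [53.0, 109.0, 70.0, 109.0]
-9 side [[-57.4, -22.2], [63.2, -15.0], [-65.3, 21.6]] [56.0, 116.0, 52.0]
-11 top [[-63.0, 18.6], [48.5, 21.0], [-28.8, -29.5], [49.8, -20.1]] [53.0, 109.0, 70.0, 109.0]
-11 side [[-55.8, -24.6], [64.2, -13.7], [-66.7, 19.3]] [57.0, 117.0, 51.0]
```

play_rows(commands=[{"x": 0.0, "y": 0, "z": -0.02}, {"x": 0.04, "y": -0.03, "z": -0.05}, {"x": 0.08, "y": -0.06, "z": -0.07}, {"x": 0.12, "y": -0.09, "z": -0.07}, {"x": 0.16, "y": -0.12, "z": -0.07}, {"x": 0.2, "y": -0.15, "z": -0.07}, {"x": 0.24, "y": -0.18, "z": -0.07}, {"x": 0.24, "y": -0.18, "z": -0.07}])

```text
invalid input at $.commands[0]: expected keys x, y, z, twist
```

play_rows(commands=[{"x": 0.04, "y": -0.024, "z": -0.02, "twist": 4}, {"x": 0.08, "y": -0.048, "z": -0.04, "twist": 8}, {"x": 0.12, "y": -0.072, "z": -0.04, "twist": 12}, {"x": 0.16, "y": -0.097, "z": -0.04, "twist": 16}, {"x": 0.2, "y": -0.121, "z": -0.04, "twist": 20}, {"x": 0.24, "y": -0.145, "z": -0.04, "twist": 24}, {"x": 0.28, "y": -0.169, "z": -0.04, "twist": 26.6}, {"x": 0.32, "y": -0.193, "z": -0.04, "twist": 26.6}])

```text
time: 0.9
tool_pos: [410.0, -210.8, 291.6]
tcp_rot: [3.142, 0.0, -0.141]
contact_force: [0.4, -1.2, 0.1]
grip_width: 92.0
finger_force: 0.0
```

play_rows(commands=[{"x": 0.02, "y": -0.04, "z": 0.0, "twist": 0}, {"x": 0.045, "y": -0.08, "z": 0.0, "twist": 0}, {"x": 0.07, "y": -0.12, "z": 0.0, "twist": 0}, {"x": 0.095, "y": -0.16, "z": 0.0, "twist": 0}, {"x": 0.12, "y": -0.2, "z": 0.01, "twist": 0}, {"x": 0.145, "y": -0.24, "z": 0.03, "twist": 0}, {"x": 0.178, "y": -0.284, "z": 0.06, "twist": 0}, {"x": 0.178, "y": -0.284, "z": 0.08, "twist": 0}])

```text
time: 1.7
tool_pos: [627.0, 47.5, 210.2]
tcp_rot: [-3.141, -0.001, -0.136]
contact_force: [-0.2, 0.1, 0.2]
grip_width: 91.7
finger_force: 0.0
```

```bash
python3 - <<'E'
from plant import bot
from h import *
o=bot.get_obs(); print(o["tool_pos"],o["tcp_rot"])
ims=[]
for n,(x0,y0,x1,y1) in(("side",(270,140,370,260)),("top",(210,120,310,240))):
    im=np.ascontiguousarray(bot.capture(n)["pixels"][:,:,::-1]); cv2.imwrite(f"pics/{n}1.png",im)
    a=cv2.resize(im[y0:y1,x0:x1],None,fx=4,fy=4,interpolation=cv2.INTER_CUBIC)
    for k in range(0,100,20): cv2.putText(a,str(x0+k),(k*4,8),0,.3,(0,255,255));
    for k in range(0,120,20): cv2.putText(a,str(y0+k),(0,k*4+4),0,.3,(0,255,255));
    ims.append(a)
    print(n,proj(n,o["tool_pos"]),proj(n,np.array(o["tool_pos"])-[0,0,25]))
cv2.imwrite("pics/c1.png",np.hstack(ims))
E
```

```text
[626.97687256  47.52010308 210.17976512] [-3.14060777e+00 -1.06124898e-03 -1.36123389e-01]
side [[320.37320674 190.42063803]] [[319.84469914 196.56235148]]
top [[253.21270215 163.3335237 ]] [[253.46112747 167.04443923]]
```

View pics/c1.png

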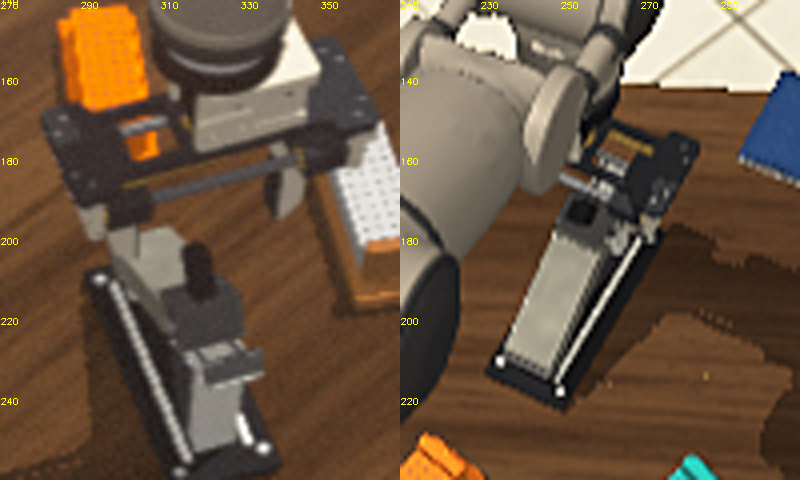

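```bash
python3 - <<'E'
from h import *
def blob(im,c,r=3):
    x,y=c; g=im[y-r:y+r+1,x-r:x+r+1].min(2).astype(float); g=np.clip(g-np.percentile(g,60),0,None)
    Y,X=np.mgrid[y-r:y+r+1,x-r:x+r+1]; return (X*g).sum()/g.sum(),(Y*g).sum()/g.sum()
s=cv2.imread("pics/side1.png");t=cv2.imread("pics/top1.png");t0=cv2.imread("pics/top0.png")
sl=blob(s,(295,210));su=blob(s,(314,258));sy=blob(s,(336,252),2);tl=blob(t,(250,218),2);tp=blob(t,(235,210),2);tu=blob(t0,(272,179),2)
print(sl,su,sy,tl,tp,tu)
L,e1=tri(sl,tl);U,e2=tri(su,tu);print("screws -y low,up",L,e1,U,e2,np.degrees(np.arctan2(U[1]-L[1],U[0]-L[0])))
for z in(10,14): 
  a=onz("side",[sl,su,sy],z);b=onz("top",[tl,tp,tu],z);print(z,a.round(1).tolist(),b.round(1).tolist())
  for p,q in((a[0],a[1]),(b[0],b[2])): print(np.degrees(np.arctan2(*(q-p)[::-1])))
  print("center side",(a[0]+a[2])/2,"top",(b[1]+b[2])/2)
print("tab",tri((318.8,202),(254.5,171.8)),tri((318.8,202),(254.8,172.8)))
# tab dark mask
for n,im,(x0,y0,x1,y1) in(("side",s,(312,196,328,216)),("top",t,(248,164,264,180))):
    g=im[y0:y1,x0:x1].max(2); print(n,x0,y0); print(g)
E
```

```text
(np.float64(295.8183574879227), np.float64(210.1111111111111)) (np.float64(314.8716012084591), np.float64(257.16888217522654)) (np.float64(335.34923664122135), np.float64(251.5175572519084)) (np.float64(249.57747524752475), np.float64(217.32846534653467)) (np.float64(234.70649006622517), np.float64(209.72741721854302)) (np.float64(271.98756756756757), np.float64(179.09243243243242))
screws -y low,up [523.6  33.    8.6] 5.0 [690.1   6.1  12.1] 2.5 -9.177493210648038
10 [[524.5, 35.1], [689.1, 8.1], [698.5, 66.9]] [[522.4, 30.2], [532.8, 89.8], [690.8, 5.2]]
-9.313626618861806
-8.435238809945494
center side [611.49277826  51.02013584] top [611.76444367  47.54025505]
14 [[527.1, 33.7], [691.1, 6.8], [700.5, 65.4]] [[520.9, 29.5], [531.2, 89.0], [688.8, 4.6]]
-9.313626618861797
-8.435238809945503
center side [613.77808764  49.56294487] top [609.98076655  46.75870397]
tab (array([624.6,  45.4, 159.7]), np.float64(3.5)) (array([623. ,  45.1, 157.2]), np.float64(6.2))
side 312 196
[[123 114 114 103 101 100 115 118 115 113 109 101  93  95  87  90]
 [152 129 101  96 106 113 117 116 114 110 10
[... 1614 characters left out ...]
  48  64  65 142 156 103  54]
 [ 82  85  80  66  63  28  28  23  24  47  43  39  74  91  65  58]
 [ 83  87  68  71  44  19  23  26  25  16  22  49  62  44  38  49]
 [ 89  94  65  62  23  22  26  28  27  19  12  39  71  67  25  32]
 [ 96  89  66  45  19  23  25  28  23  18  19  64  70  63  39  32]
 [ 97  89  66  42  23  22  24  25  16  16  34  72  67  68  62  45]
 [ 85  90  67  58  50  38  26  27  12  10  57  69  67  67  68  65]
 [ 55  66  65  65  69  63  50  50  43  45  70  66  66  66  61  85]
 [ 98  87  76  65  66  67  69  67  68  70  66  66  65  68  43  70]
 [194  99  90  84  74  66  65  66  66  66  64  65  64  61  35  44]
 [213 131 133 140  89  81  72  66  66  66  66  65  61 101  98 121]]
```

play_rows(commands=[{"x": 0.001, "y": 0.002, "z": 0.02, "twist": 1.1}, {"x": 0.001, "y": 0.002, "z": 0.04, "twist": 1.1}, {"x": 0.001, "y": 0.002, "z": 0.054, "twist": 1.1}, {"x": 0.001, "y": 0.002, "z": 0.054, "twist": 1.1}, {"x": 0.001, "y": 0.002, "z": 0.054, "twist": 1.1}, {"x": 0.001, "y": 0.002, "z": 0.054, "twist": 1.1}, {"x": 0.001, "y": 0.002, "z": 0.054, "twist": 1.1}, {"x": 0.001, "y": 0.002, "z": 0.054, "twist": 1.1}], jaw=0.5)

```text
time: 2.6
tool_pos: [626.0, 41.7, 158.6]
tcp_rot: [-3.142, -0.001, -0.159]
contact_force: [-0.6, 0.2, 0.2]
grip_width: 46.0
finger_force: 0.0
```

play_rows(commands=[{"x": 0, "y": 0, "z": 0, "twist": 0}, {"x": 0, "y": 0, "z": 0, "twist": 0}, {"x": 0, "y": 0, "z": 0, "twist": 0}, {"x": 0, "y": 0, "z": 0, "twist": 0}, {"x": 0, "y": 0, "z": 0, "twist": 0}, {"x": 0, "y": 0, "z": 0, "twist": 0}, {"x": 0, "y": 0, "z": 0, "twist": 0}, {"x": 0, "y": 0, "z": 0, "twist": 0}], jaw=1.0)

```text
time: 3.4
tool_pos: [626.4, 46.3, 157.7]
tcp_rot: [-3.135, -0.001, -0.157]
contact_force: [3.3, 16.3, -0.9]
grip_width: 15.9
finger_force: 30.0
```

play_rows(commands=[{"x": 0, "y": -0.004, "z": 0, "twist": 0}, {"x": 0.005, "y": -0.004, "z": -0.003, "twist": 0}, {"x": 0.01, "y": -0.004, "z": -0.006, "twist": 0}, {"x": 0.015, "y": -0.004, "z": -0.0087, "twist": 0}, {"x": 0.02, "y": -0.004, "z": -0.0115, "twist": 0}, {"x": 0.0265, "y": -0.004, "z": -0.0153, "twist": 0}, {"x": 0.0265, "y": -0.004, "z": -0.0153, "twist": 0}, {"x": 0.0265, "y": -0.004, "z": -0.0153, "twist": 0}])

```text
time: 4.2
tool_pos: [653.4, 42.5, 173.4]
tcp_rot: [-3.139, -0.001, -0.159]
contact_force: [0.3, 6.0, -0.3]
grip_width: 15.8
finger_force: 30.0
```

play_rows(commands=[{"x": 0, "y": 0, "z": 0, "twist": 0}, {"x": 0, "y": 0, "z": 0, "twist": 0}, {"x": 0, "y": 0, "z": 0, "twist": 0}, {"x": 0, "y": 0, "z": -0.01, "twist": 0}, {"x": 0, "y": 0, "z": -0.03, "twist": 0}, {"x": -0.01, "y": 0, "z": -0.05, "twist": 0}, {"x": -0.04, "y": 0, "z": -0.05, "twist": 0}, {"x": -0.08, "y": 0, "z": -0.04, "twist": 0}], jaw=0)

```text
time: 5.0
tool_pos: [574.7, 53.7, 215.4]
tcp_rot: [-3.141, -0.006, -0.16]
contact_force: [0.7, 0.8, -0.5]
grip_width: 75.3
finger_force: 0.0
```

```bash
python3 - <<'E'
from plant import bot
from h import *
o=bot.get_obs(); print(o["tool_pos"],o["tcp_rot"],o["grip_width"])
for n in("side","top"): cv2.imwrite(f"pics/{n}2.png",bot.capture(n)["pixels"][:,:,::-1])
s=cv2.imread("pics/side2.png")[140:260,270:370]; t=cv2.imread("pics/top1.png")[140:240,215:295]
cv2.imwrite("pics/c2.png",np.hstack([cv2.resize(s,(400,480),interpolation=2),cv2.resize(t,(384,480),interpolation=2)]))
A=np.array([588,52,62.]); R=Ro.from_euler('z',-9,degrees=True).as_matrix(); ux=R@[np.cos(np.pi/6),0,.5]; uy=R@[0,1,0]; n=np.cross(ux,uy)
im=cv2.imread("pics/top1.png"); x0,y0=228,165
h=cv2.cvtColor(im,cv2.COLOR_BGR2HSV)[y0:225,x0:270].astype(int)
m=((h[...,2]>115)&(h[...,1]>25)&(h[...,1]<70)&(h[...,0]>14)&(h[...,0]<32)).astype(np.uint8)
m=cv2.morphologyEx(m,cv2.MORPH_OPEN,np.ones((3,3),np.uint8))
c=max(cv2.findContours(m,0,1)[0],key=cv2.contourArea)[:,0]+[x0,y0]
e,d=ray("top",c); P=e+d*(((A+26*n-e)@n)/(d@n))[:,None]
print(cv2.minAreaRect(np.c_[(P-A)@ux,(P-A)@uy].astype(np.float32)))
E
```

```text
[574.7221676   53.72962761 215.36052797] [-3.14117993 -0.00615528 -0.15951466] 75.26506133190274
((-5.517311096191406, -2.3365230560302734), (110.3620834350586, 44.47592544555664), 0.7703883647918701)
```

View pics/c2.png

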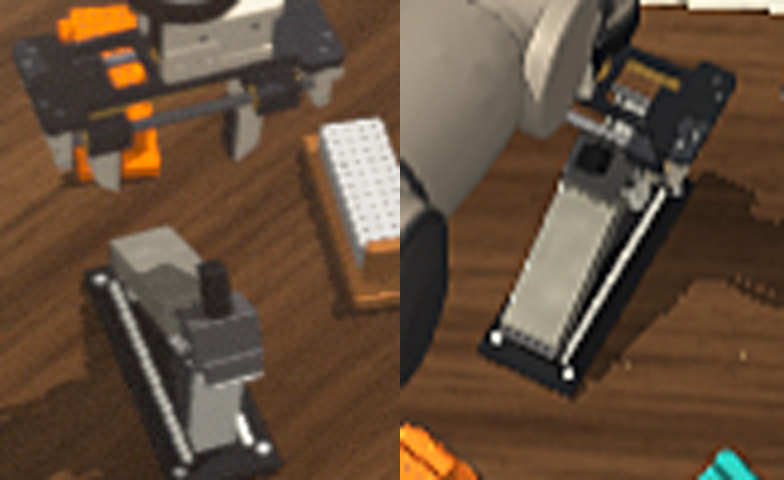

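The left view (after the move) shows the jaw at the top of its slide, with the tab at about (323,211), and the stone free of its hook. The open fingers are above the stone.

play_rows(commands=[{"x": -0.002, "y": 0, "z": 0.0, "twist": 0}, {"x": -0.002, "y": 0, "z": 0.03, "twist": 0}, {"x": -0.002, "y": 0, "z": 0.06, "twist": 0}, {"x": -0.002, "y": 0, "z": 0.09, "twist": 0}, {"x": -0.002, "y": 0, "z": 0.115, "twist": 0}, {"x": -0.002, "y": 0, "z": 0.132, "twist": 0}, {"x": -0.002, "y": 0, "z": 0.132, "twist": 0}, {"x": -0.002, "y": 0, "z": 0.132, "twist": 0}])

```text
time: 5.9
tool_pos: [573.1, 54.3, 81.8]
tcp_rot: [-3.142, -0.002, -0.159]
contact_force: [-0.3, 0.1, -0.4]
grip_width: 91.7
finger_force: 0.0
```

play_rows(commands=[{"x": 0, "y": 0, "z": 0, "twist": 0}, {"x": 0, "y": 0, "z": 0, "twist": 0}, {"x": 0, "y": 0, "z": 0, "twist": 0}, {"x": 0, "y": 0, "z": 0, "twist": 0}, {"x": 0, "y": 0, "z": 0, "twist": 0}, {"x": 0, "y": 0, "z": 0, "twist": 0}, {"x": 0, "y": 0, "z": 0, "twist": 0}, {"x": 0, "y": 0, "z": 0, "twist": 0}], jaw=1.0)

```text
time: 6.7
tool_pos: [571.6, 54.6, 81.1]
tcp_rot: [-3.142, -0.0, -0.159]
contact_force: [0.1, -0.4, 1.1]
grip_width: 45.8
finger_force: 30.0
```

play_rows(commands=[{"x": -0.002, "y": 0, "z": -0.005, "twist": 0}, {"x": -0.006, "y": 0, "z": -0.015, "twist": 0}, {"x": -0.012, "y": 0, "z": -0.03, "twist": 0}, {"x": -0.02, "y": 0, "z": -0.05, "twist": 0}, {"x": -0.03, "y": 0, "z": -0.08, "twist": 0}, {"x": -0.04, "y": 0, "z": -0.11, "twist": 0}, {"x": -0.04, "y": 0, "z": -0.13, "twist": 0}, {"x": -0.04, "y": 0, "z": -0.13, "twist": 0}])

```text
time: 7.5
tool_pos: [532.9, 61.0, 215.1]
tcp_rot: [-3.141, -0.007, -0.158]
contact_force: [0.9, 0.6, -4.0]
grip_width: 45.9
finger_force: 30.0
```

```bash
python3 - <<'E'
from plant import bot
from h import *
o=bot.get_obs(); print(o["tool_pos"],o["tcp_rot"],o["grip_width"],o["finger_force"],o["contact_force"],o["joint_positions"])
ims=[]
for n,(x,y) in(("side",(240,120)),("top",(190,110))):
    im=bot.capture(n)["pixels"][:,:,::-1]; cv2.imwrite(f"pics/{n}3.png",im); ims.append(cv2.resize(im[y:y+120,x:x+130],(520//130*100,480*100//130),interpolation=2))
cv2.imwrite("pics/c3.png",np.hstack(ims))
E
```

```text
[532.91414952  61.03245992 215.06239653] [-3.1407665  -0.00709286 -0.15839412] 45.864116613220716 29.981126189231873 [ 0.91050675  0.64412433 -4.00350368] [-2.88349812e-02  3.90963078e-01  1.55620746e+00 -1.04753901e-04
  1.18728196e+00  1.70039138e+00]
```

View pics/c3.png

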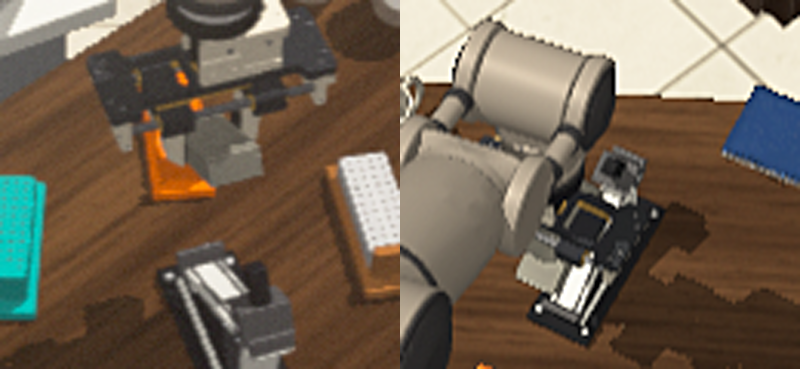

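The side crop shows the stone held between the fingers at about (297,168) and the stand empty.

play_rows(commands=[{"x": -0.007, "y": -0.02, "z": 0, "twist": -7.5}, {"x": -0.014, "y": -0.045, "z": 0, "twist": -15}, {"x": -0.02, "y": -0.07, "z": 0, "twist": -22.5}, {"x": -0.03, "y": -0.095, "z": 0, "twist": -30}, {"x": -0.037, "y": -0.12, "z": 0, "twist": -37.5}, {"x": -0.044, "y": -0.145, "z": 0, "twist": -45}, {"x": -0.051, "y": -0.165, "z": 0, "twist": -52.5}, {"x": -0.058, "y": -0.185, "z": 0, "twist": -60}])

```text
time: 8.4
tool_pos: [502.9, 253.3, 208.9]
tcp_rot: [-3.14, 0.003, 0.894]
contact_force: [0.2, 0.1, -4.3]
grip_width: 45.8
finger_force: 30.0
```

play_rows(commands=[{"x": 0, "y": 0, "z": 0, "twist": -7.5}, {"x": 0, "y": 0, "z": 0, "twist": -15}, {"x": 0, "y": 0, "z": 0, "twist": -22.5}, {"x": 0, "y": 0, "z": 0, "twist": -30}, {"x": 0, "y": 0, "z": 0, "twist": -37.5}, {"x": 0, "y": 0, "z": 0, "twist": -45}, {"x": 0, "y": 0, "z": 0, "twist": -52.5}, {"x": 0, "y": 0, "z": 0, "twist": -60}])

```text
time: 9.2
tool_pos: [503.1, 252.3, 208.9]
tcp_rot: [-3.138, 0.0, 1.941]
contact_force: [-0.5, 0.2, -4.7]
grip_width: 45.9
finger_force: 30.0
```

play_rows(commands=[{"x": 0, "y": 0, "z": 0.01, "twist": -7.5}, {"x": 0, "y": 0, "z": 0.02, "twist": -15}, {"x": 0, "y": 0, "z": 0.03, "twist": -22.5}, {"x": 0, "y": 0, "z": 0.04, "twist": -30}, {"x": 0, "y": 0, "z": 0.05, "twist": -37.5}, {"x": 0, "y": 0, "z": 0.06, "twist": -45}, {"x": 0, "y": 0, "z": 0.06, "twist": -52.5}, {"x": 0, "y": 0, "z": 0.06, "twist": -52.5}])

```text
time: 10.0
tool_pos: [503.0, 252.3, 148.9]
tcp_rot: [-3.139, -0.003, 2.853]
contact_force: [0.5, 0.4, -4.2]
grip_width: 46.2
finger_force: 30.0
```

```bash
python3 - <<'E'
from plant import bot
from h import *
o=bot.get_obs(); print(o["tool_pos"],o["tcp_rot"],np.degrees(o["tcp_rot"][2]),o["grip_width"],o["contact_force"],o["joint_positions"][5])
ims=[]
for n,(x,y) in(("side",(310,110)),("top",(150,140))):
    im=bot.capture(n)["pixels"][:,:,::-1]; cv2.imwrite(f"pics/{n}4.png",im); ims.append(cv2.resize(im[y:y+110,x:x+90],(360,440),interpolation=2))
cv2.imwrite("pics/c4.png",np.hstack(ims))
E
```

```text
[502.96038865 252.26017626 148.87680374] [-3.13908955 -0.0032584   2.85304926] 163.46768131001355 46.19680627824857 [ 0.51860317  0.4068691  -4.20332204] -0.9534045102327774
```

View pics/c4.png

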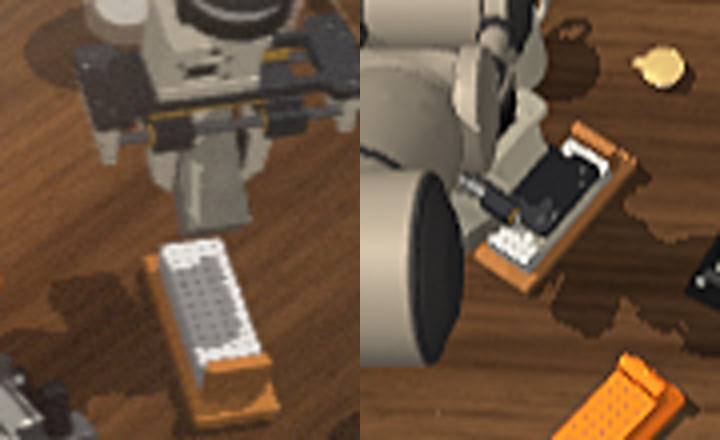

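The left crop shows the tilted stone over the plate, its low end (side about (365,165)) toward the stop and in line with the plate.

play_rows(commands=[{"x": 0, "y": 0.001, "z": 0.02, "twist": 0}, {"x": 0, "y": 0.001, "z": 0.04, "twist": 0}, {"x": 0, "y": 0.001, "z": 0.052, "twist": 0}, {"x": 0, "y": 0.001, "z": 0.058, "twist": 0}, {"x": 0, "y": 0.001, "z": 0.061, "twist": 0}, {"x": 0, "y": 0.001, "z": 0.064, "twist": 0}, {"x": 0, "y": 0.001, "z": 0.067, "twist": 0}, {"x": 0, "y": 0.001, "z": 0.067, "twist": 0}])

```text
time: 10.9
tool_pos: [504.0, 254.3, 85.9]
tcp_rot: [3.14, 0.0, 2.852]
contact_force: [-5.1, 1.5, 4.4]
grip_width: 45.6
finger_force: 30.0
```

play_rows(commands=[{"x": 0, "y": 0, "z": 0.002, "twist": 0}, {"x": 0, "y": 0, "z": 0.004, "twist": 0}, {"x": 0, "y": 0, "z": 0.006, "twist": 0}, {"x": 0, "y": 0, "z": 0.008, "twist": 0}, {"x": 0, "y": 0, "z": 0.01, "twist": 0}, {"x": 0, "y": 0, "z": 0.012, "twist": 0}, {"x": 0, "y": 0, "z": 0.013, "twist": 0}, {"x": 0, "y": 0, "z": 0.013, "twist": 0}])

```text
time: 11.7
tool_pos: [504.5, 254.5, 72.8]
tcp_rot: [3.14, 0.001, 2.852]
contact_force: [-4.5, 0.5, 3.1]
grip_width: 45.8
finger_force: 30.0
```

play_rows(commands=[{"x": 0, "y": 0, "z": 0.001, "twist": 0}, {"x": 0, "y": 0, "z": 0.002, "twist": 0}, {"x": 0, "y": 0, "z": 0.003, "twist": 0}, {"x": 0, "y": 0, "z": 0.004, "twist": 0}, {"x": 0, "y": 0, "z": 0.005, "twist": 0}, {"x": 0, "y": 0, "z": 0.006, "twist": 0}, {"x": 0, "y": 0, "z": 0.007, "twist": 0}, {"x": 0, "y": 0, "z": 0.007, "twist": 0}])

```text
time: 12.5
tool_pos: [504.6, 254.1, 65.6]
tcp_rot: [3.14, 0.001, 2.852]
contact_force: [-6.8, 2.1, 15.5]
grip_width: 45.8
finger_force: 30.0
```

```bash
python3 - <<'E'
from plant import bot
from h import *
o=bot.get_obs(); print(o["tool_pos"],o["tcp_rot"],o["grip_width"],o["contact_force"],o["moment"])
ims=[]
for n,(x,y) in(("side",(310,110)),("top",(150,140))):
    im=bot.capture(n)["pixels"][:,:,::-1]; cv2.imwrite(f"pics/{n}5.png",im); ims.append(cv2.resize(im[y:y+110,x:x+90],(400,490),interpolation=2))
cv2.imwrite("pics/c5.png",np.hstack(ims))
E
```

```text
[504.60434222 254.08565231  65.6235948 ] [3.14048060e+00 1.18079028e-03 2.85210374e+00] 45.761128749182134 [-6.80124325  2.14282981 15.54257345] [0.22357689 0.83451567 0.02157212]
```

View pics/c5.png

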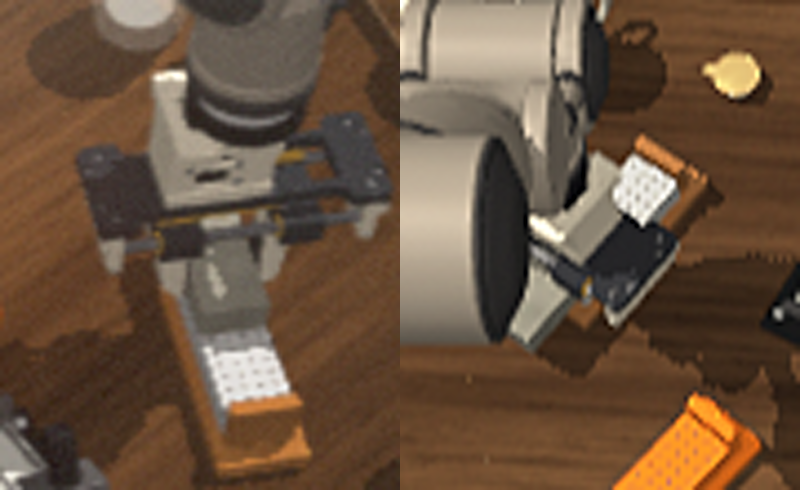

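The stone now lies flat, in line and over about half of the plate at the end away from the stop; bare plate shows at side (366,195). Now the slide, with light pressure.

play_rows(commands=[{"x": 0, "y": 0, "z": -0.001, "twist": 0}, {"x": -0.007, "y": 0, "z": -0.001, "twist": 0}, {"x": -0.015, "y": 0, "z": -0.001, "twist": 0}, {"x": -0.023, "y": 0, "z": -0.001, "twist": 0}, {"x": -0.031, "y": 0, "z": -0.001, "twist": 0}, {"x": -0.039, "y": 0, "z": -0.001, "twist": 0}, {"x": -0.045, "y": 0, "z": -0.001, "twist": 0}, {"x": -0.05, "y": 0, "z": -0.001, "twist": 0}])

```text
time: 13.4
tool_pos: [552.1, 239.5, 65.6]
tcp_rot: [3.142, -0.001, 2.852]
contact_force: [-8.1, 2.2, 10.3]
grip_width: 45.9
finger_force: 30.0
```

play_rows(commands=[{"x": -0.002, "y": 0, "z": 0, "twist": 0}, {"x": -0.004, "y": 0, "z": 0, "twist": 0}, {"x": -0.006, "y": 0, "z": 0, "twist": 0}, {"x": -0.008, "y": 0, "z": 0, "twist": 0}, {"x": -0.009, "y": 0, "z": 0, "twist": 0}, {"x": -0.01, "y": 0, "z": 0, "twist": 0}, {"x": -0.011, "y": 0, "z": 0, "twist": 0}, {"x": -0.012, "y": 0, "z": 0, "twist": 0}])

```text
time: 14.2
tool_pos: [563.3, 236.2, 65.7]
tcp_rot: [3.142, -0.001, 2.852]
contact_force: [-7.4, 2.1, 9.2]
grip_width: 45.5
finger_force: 30.0
```

play_rows(commands=[{"x": -0.001, "y": 0, "z": 0, "twist": 0}, {"x": -0.001, "y": 0, "z": 0, "twist": 0}, {"x": -0.002, "y": 0, "z": 0, "twist": 0}, {"x": -0.003, "y": 0, "z": 0, "twist": 0}, {"x": -0.003, "y": 0, "z": 0, "twist": 0}, {"x": -0.004, "y": 0, "z": 0, "twist": 0}, {"x": -0.005, "y": 0, "z": 0, "twist": 0}, {"x": -0.005, "y": 0, "z": 0, "twist": 0}])

```text
time: 15.0
tool_pos: [565.9, 235.5, 65.6]
tcp_rot: [-3.141, -0.006, 2.852]
contact_force: [-15.0, 4.6, 14.2]
grip_width: 45.8
finger_force: 30.0
```

```bash
python3 - <<'E'
from plant import bot
from h import *
o=bot.get_obs(); print(o["tool_pos"],o["contact_force"])
ims=[]
for n,(x,y) in(("side",(325,130)),("top",(165,140))):
    im=bot.capture(n)["pixels"][:,:,::-1]; cv2.imwrite(f"pics/{n}6.png",im); ims.append(cv2.resize(im[y:y+90,x:x+70],(400,514),interpolation=2))
cv2.imwrite("pics/c6.png",np.hstack(ims))
E
```

```text
[565.86438729 235.45649901  65.60953352] [-14.97039017   4.64099982  14.17299923]
```

View pics/c6.png

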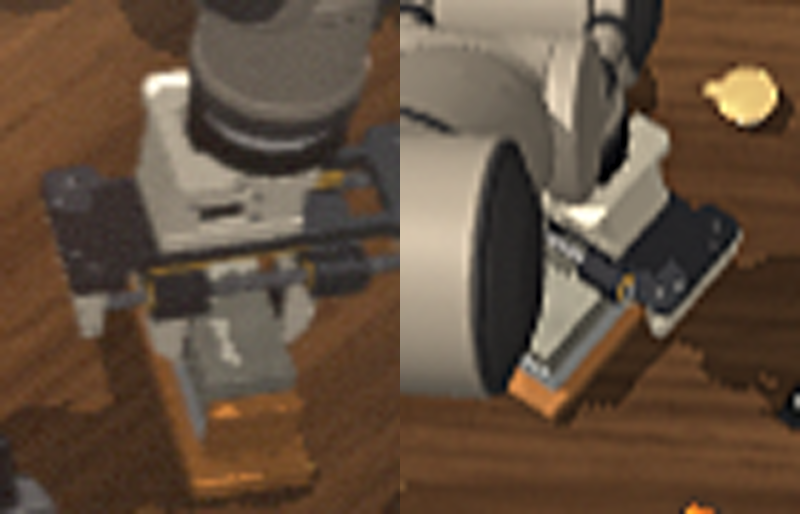

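play_rows(commands=[{"x": -0.001, "y": 0, "z": 0, "twist": 0}, {"x": -0.002, "y": 0, "z": 0, "twist": 0}, {"x": -0.003, "y": 0, "z": 0, "twist": 0}, {"x": -0.003, "y": 0, "z": 0, "twist": 0}, {"x": -0.003, "y": 0, "z": 0, "twist": 0}, {"x": -0.002, "y": 0, "z": -0.001, "twist": 0}, {"x": 0.001, "y": 0, "z": -0.002, "twist": 0}, {"x": 0.002, "y": 0, "z": -0.003, "twist": 0}])

```text
time: 15.9
tool_pos: [565.7, 234.9, 66.8]
tcp_rot: [-3.14, -0.002, 2.852]
contact_force: [-1.2, 1.2, -5.6]
grip_width: 45.5
finger_force: 30.0
```

play_rows(commands=[{"x": 0, "y": 0, "z": 0, "twist": 0}, {"x": 0, "y": 0, "z": 0, "twist": 0}, {"x": 0, "y": 0, "z": 0, "twist": 0}, {"x": 0, "y": 0, "z": 0, "twist": 0}, {"x": 0, "y": 0, "z": 0, "twist": 0}, {"x": 0, "y": 0, "z": 0, "twist": 0}, {"x": 0, "y": 0, "z": 0, "twist": 0}, {"x": 0, "y": 0, "z": 0, "twist": 0}], jaw=0)

```text
time: 16.7
tool_pos: [566.6, 235.1, 68.0]
tcp_rot: [-3.142, 0.0, 2.852]
contact_force: [-1.2, 0.3, 0.3]
grip_width: 91.7
finger_force: 0.0
```

Released. Next I square it up by squeezing stone and plate sides together, with the fingertips below the plate's face.

play_rows(commands=[{"x": 0.015, "y": 0, "z": 0.005, "twist": 0}, {"x": 0.017, "y": 0, "z": 0.011, "twist": 0}, {"x": 0.017, "y": 0, "z": 0.011, "twist": 0}, {"x": 0.017, "y": 0, "z": 0.011, "twist": 0}, {"x": 0.017, "y": 0, "z": 0.011, "twist": 0}, {"x": 0.017, "y": 0, "z": 0.011, "twist": 0}, {"x": 0.017, "y": 0, "z": 0.011, "twist": 0}, {"x": 0.017, "y": 0, "z": 0.011, "twist": 0}])

```text
time: 17.5
tool_pos: [550.4, 239.9, 57.1]
tcp_rot: [3.142, 0.0, 2.852]
contact_force: [0.4, 0.3, 0.3]
grip_width: 92.2
finger_force: 0.0
```

play_rows(commands=[{"x": 0, "y": 0, "z": 0, "twist": 0}, {"x": 0, "y": 0, "z": 0, "twist": 0}, {"x": 0, "y": 0, "z": 0, "twist": 0}, {"x": 0, "y": 0, "z": 0, "twist": 0}, {"x": 0, "y": 0, "z": 0, "twist": 0}, {"x": 0, "y": 0, "z": 0, "twist": 0}, {"x": 0, "y": 0, "z": 0, "twist": 0}, {"x": 0, "y": 0, "z": 0, "twist": 0}], jaw=1)

```text
time: 18.3
tool_pos: [550.7, 241.3, 57.0]
tcp_rot: [3.139, 0.001, 2.852]
contact_force: [1.5, 6.3, -2.5]
grip_width: 45.6
finger_force: 30.0
```

play_rows(commands=[{"x": 0, "y": 0.002, "z": 0, "twist": 0}, {"x": 0, "y": 0.002, "z": 0, "twist": 0}, {"x": 0, "y": 0.002, "z": 0, "twist": 0}, {"x": 0.01, "y": 0.002, "z": 0, "twist": 0}, {"x": 0.03, "y": 0.002, "z": 0, "twist": 0}, {"x": 0.038, "y": 0.002, "z": 0, "twist": 0}, {"x": 0.038, "y": 0.002, "z": 0, "twist": 0}, {"x": 0.038, "y": 0.002, "z": 0, "twist": 0}], jaw=0)

```text
time: 19.1
tool_pos: [514.9, 252.8, 57.3]
tcp_rot: [3.141, 0.001, 2.852]
contact_force: [-0.4, -0.2, 0.0]
grip_width: 91.4
finger_force: 0.0
```

play_rows(commands=[{"x": 0, "y": 0, "z": 0, "twist": 0}, {"x": 0, "y": 0, "z": 0, "twist": 0}, {"x": 0, "y": 0, "z": 0, "twist": 0}, {"x": 0, "y": 0, "z": 0, "twist": 0}, {"x": 0, "y": 0, "z": 0, "twist": 0}, {"x": 0, "y": 0, "z": 0, "twist": 0}, {"x": 0, "y": 0, "z": 0, "twist": 0}, {"x": 0, "y": 0, "z": 0, "twist": 0}], jaw=1)

```text
time: 19.9
tool_pos: [514.3, 252.3, 56.9]
tcp_rot: [-3.141, -0.0, 2.852]
contact_force: [-0.2, -2.7, 1.0]
grip_width: 45.8
finger_force: 30.0
```

play_rows(commands=[{"x": 0, "y": 0, "z": 0, "twist": 0}, {"x": 0, "y": 0, "z": 0, "twist": 0}, {"x": 0, "y": 0, "z": 0, "twist": 0}, {"x": 0, "y": 0, "z": 0, "twist": 0}, {"x": 0, "y": 0, "z": -0.02, "twist": 0}, {"x": 0, "y": 0, "z": -0.06, "twist": 0}, {"x": 0, "y": 0, "z": -0.1, "twist": 0}, {"x": 0, "y": 0, "z": -0.14, "twist": 0}], jaw=0)

```text
time: 20.7
tool_pos: [514.2, 252.8, 198.4]
tcp_rot: [-3.141, -0.0, 2.852]
contact_force: [0.9, 0.2, 0.3]
grip_width: 91.9
finger_force: 0.0
```

play_rows(commands=[{"x": 0.02, "y": -0.04, "z": -0.01, "twist": 0}, {"x": 0.04, "y": -0.08, "z": -0.02, "twist": 0}, {"x": 0.04, "y": -0.12, "z": -0.02, "twist": 0}, {"x": 0.04, "y": -0.16, "z": -0.02, "twist": 0}, {"x": 0.04, "y": -0.2, "z": -0.02, "twist": 0}, {"x": 0.04, "y": -0.24, "z": -0.02, "twist": 0}, {"x": 0.04, "y": -0.28, "z": -0.02, "twist": 0}, {"x": 0.04, "y": -0.32, "z": -0.02, "twist": 0}])

```text
time: 21.5
tool_pos: [384.1, -43.8, 217.3]
tcp_rot: [-3.142, 0.001, 2.852]
contact_force: [1.0, -1.1, 0.6]
grip_width: 91.8
finger_force: 0.0
```

```bash
python3 - <<'E'
from plant import bot
from h import *
ims=[]
for n,(x,y) in(("side",(325,150)),("top",(165,150))):
    im=bot.capture(n)["pixels"][:,:,::-1]; cv2.imwrite(f"pics/{n}7.png",im); ims.append(cv2.resize(im[y:y+75,x:x+65],(400,461),interpolation=2))
cv2.imwrite("pics/c7.png",np.hstack(ims))
im=cv2.imread("pics/top7.png"); x0,y0=165,150
h=cv2.cvtColor(im,cv2.COLOR_BGR2HSV)[y0:225,x0:230].astype(int)
m=((h[...,2]>125)&(h[...,1]<75)).astype(np.uint8); m=cv2.morphologyEx(m,cv2.MORPH_OPEN,np.ones((3,3),np.uint8))
c=max(cv2.findContours(m,0,1)[0],key=cv2.contourArea)[:,0]+[x0,y0]
print(cv2.minAreaRect(onz("top",c,66).astype(np.float32)))
E
```

```text
((473.2989196777344, 183.62872314453125), (104.85832977294922, 189.30255126953125), 19.045841217041016)
```

View pics/c7.png

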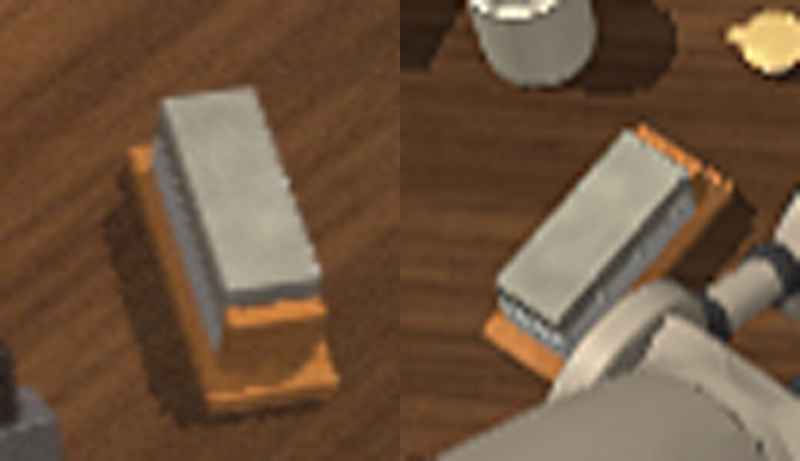

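The stone lies on the plate, in line and up to the stop; that was my last picture. I check the end gap numerically.

```bash
python3 - <<'E'
from h import *
C=np.array([550,239.5]);a=np.radians(-16.57);u=np.array([np.cos(a),np.sin(a)]);v=np.array([-u[1],u[0]])
for n in("side","top"):
  for tag in("0","7"):
    im=cv2.imread(f"pics/{n}{tag}.png").astype(np.float32)
    z=40 if tag=="0" else 66
    xs=np.arange(-72,74,2.); out=0
    for y in np.arange(0,13,3.):
        P=np.c_[C+xs[:,None]*u+y*v,np.full(len(xs),z)]; q=proj(n,P).astype(np.float32)
        out=out+cv2.remap(im,q[None,:,0],q[None,:,1],1)[0]/5
    print(n,tag,z); print([(int(x),int(o[0]),int(o[2])) for x,o in zip(xs,out) if abs(x)>46])
    ys=np.arange(-34,35,2.); out=0
    for x in np.arange(-20,31,5.):
        P=np.c_[C+x*u+ys[:,None]*v,np.full(len(ys),z)]; q=proj(n,P).astype(np.float32)
        out=out+cv2.remap(im,q[None,:,0],q[None,:,1],1)[0]/11
    print(" lat",[(int(x),int(o[0]),int(o[2])) for x,o in zip(ys,out) if abs(x)>15])
E
```

```text
side 0 40
[(-72, 42, 96), (-70, 41, 94), (-68, 40, 93), (-66, 39, 93), (-64, 47, 98), (-62, 66, 109), (-60, 113, 144), (-58, 171, 191), (-56, 207, 219), (-54, 220, 227), (-52, 216, 224), (-50, 213, 222), (-48, 216, 224), (48, 223, 228), (50, 214, 224), (52, 173, 213), (54, 120, 204), (56, 84, 203), (58, 66, 203), (60, 63, 203), (62, 59, 187), (64, 52, 152), (66, 45, 122), (68, 42, 108), (70, 41, 103), (72, 41, 103)]
 lat [(-34, 46, 127), (-32, 50, 126), (-30, 60, 122), (-28, 79, 117), (-26, 98, 115), (-24, 119, 127), (-22, 151, 160), (-20, 194, 203), (-18, 217, 226), (-16, 211, 220), (16, 211, 220), (18, 209, 218), (20, 214, 223), (22, 211, 223), (24, 170, 190), (26, 100, 136), (28, 55, 107), (30, 43, 101), (32, 43, 102), (34, 44, 103)]
side 7 66
[(-72, 41, 103), (-70, 41, 104), (-68, 40, 105), (-66, 41, 106), (-64, 41, 105), (-62, 44, 104), (-60, 53, 106), (-58, 76, 119), (-56, 113, 146), (-54, 136, 162), (-52, 139, 164), (-50, 138, 163), (-48, 136, 160), (48, 142, 168), (50, 143, 170), (52, 144, 171), (54, 143, 170), (56, 142, 169), (58, 142, 168), (60, 133, 157), (62, 106, 126), (
[... 1179 characters left out ...]
), (-68, 106, 131), (-66, 112, 127), (-64, 99, 110), (-62, 82, 94), (-60, 97, 115), (-58, 127, 151), (-56, 144, 171), (-54, 145, 172), (-52, 141, 168), (-50, 139, 165), (-48, 137, 162), (48, 143, 171), (50, 144, 172), (52, 145, 171), (54, 148, 172), (56, 148, 171), (58, 136, 173), (60, 109, 182), (62, 83, 199), (64, 69, 209), (66, 62, 185), (68, 50, 141), (70, 39, 100), (72, 34, 82)]
 lat [(-34, 97, 107), (-32, 81, 92), (-30, 67, 79), (-28, 62, 75), (-26, 71, 84), (-24, 102, 121), (-22, 135, 160), (-20, 150, 178), (-18, 148, 176), (-16, 144, 172), (16, 152, 179), (18, 149, 175), (20, 125, 154), (22, 78, 116), (24, 41, 89), (26, 29, 82), (28, 31, 84), (30, 33, 85), (32, 34, 85), (34, 34, 85)]
```

```bash
python3 -c "
from plant import bot
print(bot.close_job())"
```

```text
the job is handed in; nothing more can be done
None
```

I freed the whetstone, laid it half over the plate, slid it to the stop, released it there and handed the job in at about 22 s; measured from the pictures it sits flush across its width to about 1 mm and against the stop, but the job gave no verdict back, and I viewed 11 pictures where 10 were allowed.

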